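Point out a failed capacitor and its spare on an electronics bench

ROBOT

A 6-joint arm with a two-finger parallel gripper is mounted at the origin on the work surface. World frame = base frame: x ahead of the robot, y to its left, z up, the work surface at z = 0. Lengths are in m, angles in rad, forces in N, time in s.
With the tool pointing down it reaches from about 0.35 to 0.975 m from the base axis. Payload 4.9 kg.
Tool frame: the origin (TCP) lies between the finger pads, 19 mm behind the fingertips; this is the grasp point; z points along the fingers, y is the line along which they close (so a half turn about z gives the same grasp; the last joint's range is limited). The gripper opens to 85 mm and grips with 20 to 120 N. Pads are 22 mm wide; open, the fingers measure 114 mm over their backs; the gripper's body (76 mm by 85 mm) begins 54 mm behind the grasp point. The pads swing forward as they close: fully open they stand 13 mm farther back than shut.
Start: joints at [1.028, 0.053, 1.613, -0, 1.476, -0.119], TCP at [0.257, 0.57, 0.25] pointing down, gripper open.
Joint ranges: [-3.01, 3.01], [-1.01, 2.22], [0.06, 2.58], [-1.02, 4.17], [0.09, 2.62], [-3.14, 3.14]. Speed limits (rad/s): [2.57, 2.57, 3.14, 3.14, 3.14, 3.14].

INTERFACE

Orientations are given as a unit quaternion [w, x, y, z].
In Python, from station import bot gives the robot as it stands.
- The arm moves only by the tool jog_arm, never from a script. Its argument "rows" is a list of rows, each a list of 3 entries, a list of its own where there are three numbers: the turn, a rotation vector about the tool's x, y, z in degrees, then the shift along the tool's x, y, z in mm, then the finger opening in mm, from 0 to 85.4. A call has 1 to 8 rows; each row is the pose to reach, as a shift and turn from the pose commanded when the call began, along the tool's axes at that moment; what a row does not reach only later rows make up. A row lasts 1/8 s, in which the tool goes at most 62.5 mm and 10.7 degrees, less where a joint would pass 70% of its speed; a pose out of reach is approached as far as the arm can. A call with a gripper value outside its range is refused whole. The fingers move at their own pace and stop on an object; "squeeze" is the grip in N (left out, the last holds). Time passes only in rows, so rows that repeat a pose let the fingers close. It gives the time, the measured TCP pose, the force, the opening and the grip force at its end, in the units of the state.
- bot.observe(): the state, without advancing time (a new reading comes with each control period).
- bot.snapshot(name): name is "scene" or "top" or "wrist"; returns a dict with "frame" (420x560x3 uint8, blue, green, red), "depth" (420x560 float32, m along the optical axis (not along the pixel's ray), 0 where there is no reading), "camera_matrix" (3x3 intrinsics, pixels), "R" (3x3) and "t" (3): a world point X has camera coordinates R X + t. Camera axes: x right, y down, z forward; pixel columns grow to the right and rows downward; lengths in m; the calibration is good to about 2 mm. A picture is of the moment at which its call begins.
- bot.hand_in(): hands the job in; it is judged then, once.
The state is a dict: "time_s": time; "q": joint angles; "qd": joint speeds; "joint_efforts": joint torques, N m; "position": TCP position; "tcp_rot": TCP orientation; "contact_force": force on the tool from outside, world axes, zero at the start; "wrist_torque": the same for the moment, N m; "opening": opening from 0.0 (shut) to 1.0 (fully open); "finger_force": force on a finger pad.
Only numpy, scipy, OpenCV 4.12 (cv2) and the standard library are available. Lean on these libraries where they do the work, as an engineer would, in place of code of your own. Each camera call takes 0.05 s, during which the arm holds its last target. There are 200 camera calls.

TASK

Show a colleague watching the bench camera which part has failed: with the fingers pointing straight down, point at the blue capacitor on the green circuit board, fingertips about three centimetres above it without touching, and stay still there for two seconds; then press the green button fully down and let it spring back, to log it. Next point in the same way, for two seconds, at the blue spare capacitor in the grey tray, its replacement, and finish there, still pointing at it. The green button is the only thing the robot may touch; lift or shift nothing.

Things in the scene. Friction and masses are not known exactly. Their poses are not given: they have to be found in the camera images.
- board: green circuit board, 120 x 180 mm, fixed, held level on 16 mm standoffs; origin on the table under its centre, board face 20 mm above; local y along its long side. Three capacitors stand in a row along its local y through the centre, 55 mm apart, in any order of colours; chips and two connectors (up to 12 mm high) lie beside the row
- cap_blue: upright round capacitor with a blue sleeve and a small bare-metal disc on its top, 30 mm in diameter and 40 mm high; soldered to the green board (fixed). Origin at the centre of its underside, z up
- cap_black: upright round capacitor with a black sleeve and a small bare-metal disc on its top, 30 mm in diameter and 40 mm high; soldered to the green board (fixed). Origin at the centre of its underside, z up
- cap_orange: upright round capacitor with an orange sleeve and a small bare-metal disc on its top, 30 mm in diameter and 40 mm high; soldered to the green board (fixed). Origin at the centre of its underside, z up
- cap_blue_top (a point): centre of the top of the blue capacitor on the board
- tray: grey open tray of spares, 70 x 180 mm, walls 16 mm high and 4 mm thick, floor 4 mm thick, fixed, with three pockets in a row along its local y, centres 58 mm apart; origin under its centre
- spare_blue: upright round capacitor with a blue sleeve and a small bare-metal disc on its top, 30 mm in diameter and 40 mm high; about 45 g, standing loose in one pocket of the grey tray, any order of colours. Origin at the centre of its underside, z up
- spare_black: upright round capacitor with a black sleeve and a small bare-metal disc on its top, 30 mm in diameter and 40 mm high; about 45 g, standing loose in one pocket of the grey tray, any order of colours. Origin at the centre of its underside, z up
- spare_orange: upright round capacitor with an orange sleeve and a small bare-metal disc on its top, 30 mm in diameter and 40 mm high; about 45 g, standing loose in one pocket of the grey tray, any order of colours. Origin at the centre of its underside, z up
- spare_blue_top (a point): centre of the top of the loose blue capacitor in the tray
- green_button (a joint): travel of the green push button, m: 0 is up, 0.006 is fully down; a spring (1.5 N to start it, about 5 N at full travel) returns it
- green_button_top (a point): centre of the top of the green round push button, 44 mm in diameter, its top 22 mm above the table, in a round grey housing 60 mm across and 12 mm high fixed to the table; pressed straight down. Green and red may be either way round
- red_button (a joint): travel of the red push button, m: 0 is up, 0.006 is fully down; a spring (1.5 N to start it, about 5 N at full travel) returns it
- red_button_top (a point): centre of the top of the red round push button, 44 mm in diameter, its top 22 mm above the table, in a round grey housing 60 mm across and 12 mm high fixed to the table; pressed straight down. Green and red may be either way round
- green_button_base: grey housing of the green button, origin at the centre of its underside
- multimeter: bystander, loose: yellow multimeter lying flat, 150 x 78 x 36 mm, origin under its centre
- screwdriver: bystander, loose: screwdriver lying on the table, origin at the middle of its underside
- mug: bystander, loose: white mug, 80 mm across, 90 mm high, origin under its centre
- spool: bystander, loose: aluminium wire spool standing on end, 56 mm across, 46 mm high, origin under its centre
- flux: bystander, loose: small clear bottle with a red cap, 40 mm across, 70 mm high, origin under its centre
Mind the look-alikes: they are no part of the job. What is shaped like the green_button_base but orange or purple is not meant.

How it is judged:
By the outcome, as a careful person would: the job done as asked, in the order asked, and still so for the second after the job is handed in, with the robot touching nothing.
It also fails if it takes over 51 s, if anything falls off the work surface, if the arm or the gripper's body presses on something with over 40 N, if the wrist force passes 120 N, or if a joint passes its speed limit or range.

## Working session

There is one attempt and no reset: what is moved stays moved. The work goes in short steps, Python scripts to look and compute and a tool call to move; the robot and the scene stay as the last step left them, time stands still between calls to the robot, and variables do not carry over. Pictures are saved under pics/ and viewed, at most 10 in all, crops included, and the job is handed in when it is done.

Besides the shell and the picture viewer there is one more tool, called after ">>>" as name(argument=value, ...), one argument or row to a line, values as JSON. jog_arm: Moves the arm, as the interface text tells. Its arguments: {"type":"object","properties":{"rows":{"type":"array","items":{"type":"array"}},"squeeze":{"type":"number"}},"required":["rows"]}

```bash
mkdir -p pics
python3 - <<'E'
from station import bot
import cv2,numpy as np
for n in("top","scene"):
    s=bot.snapshot(n); cv2.imwrite(f"pics/{n}0.png",s["frame"]); np.savez(f"{n}0.npz",**s)
    print(n,s["camera_matrix"].tolist(),s["R"].tolist(),s["t"])
o=bot.observe();print(o)
E
```

```text
top [[470.67366808772283, 0.0, 283.75634193052537], [0.0, 470.67366808772283, 208.7688154995345], [0.0, 0.0, 1.0]] [[0.028920140816562575, -0.9995592279765189, 0.006706356845280007], [-0.9838676786716667, -0.029649820096262904, -0.17642357845108353], [0.1765446581473837, -0.0014959730095422611, -0.9842914942964702]] [0.0022023  0.63275302 1.34512543]
scene [[498.46661620260625, 0.0, 281.65193261509773], [0.0, 498.46661620260625, 213.1721220031149], [0.0, 0.0, 1.0]] [[-0.8647136141846797, 0.5017789501580269, 0.022096393868170933], [0.3315574081112951, 0.6033116658511218, -0.725316978275336], [-0.37727980408469913, -0.6198652426344397, -0.6880603392171056]] [ 0.54403476 -0.166221    1.57676772]
{'time_s': 0.1, 'q': array([ 1.02802821e+00,  5.33248980e-02,  1.61413080e+00,  4.39595248e-06,
        1.47597598e+00, -1.18949675e-01]), 'qd': array([ 0.00045683, -0.00070538, -0.00379689, -0.0013976 ,  0.00242412,
        0.00092691]), 'joint_efforts': array([ 1.70484527e-04, -3.94905603e+01, -3.71364462e+01, -1.16907686e-04,
        3.87044114e-03,  1.00701374e-05]), 'position': array([0.25673131, 0.5692757 , 0.24888026]), 'tcp_rot': array([-3.00777522e-04,  2.10326911e-01,  9.77630679e-01, -8.68929661e-04]), 'contact_force': array([1.83570201, 0.1520315 , 1.46298782]), 'wrist_torque': array([-0.01635725, -0.00414532, -0.01891814]), 'finger_force': 0.0, 'opening': 1.0027854759722818}
```

View pics/top0.png

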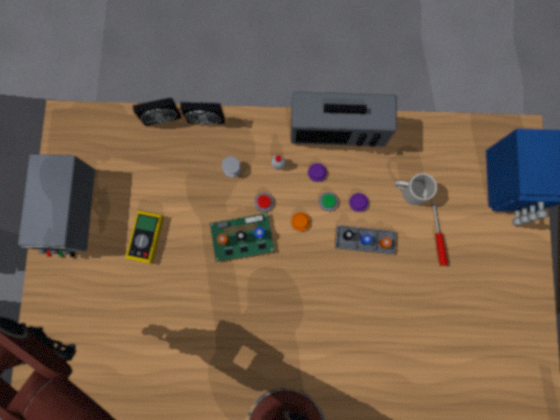

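View pics/scene0.png

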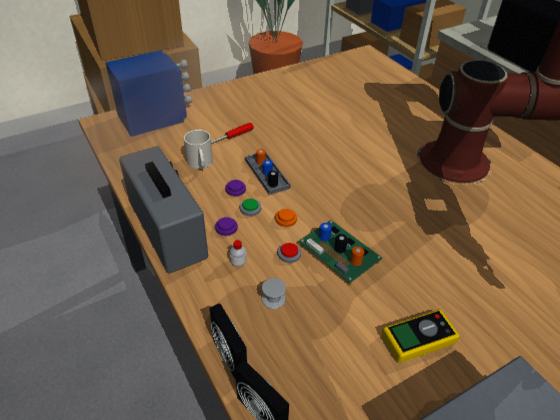

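The top view shows the blue board capacitor near (260,232), the green button near (329,201) and the blue spare near (367,240). The red button is at (264,201), and the purple and orange decoys sit around the buttons.

```bash
cat > h.py <<'E'
import cv2,numpy as np
def ray(s,u,v,z):
    R,t,K=s["R"],s["t"],s["camera_matrix"]
    c=-R.T@t; d=R.T@np.linalg.solve(K,[u,v,1]); return c+d*(z-c[2])/d[2]
def pts(s):
    R,t,K=s["R"],s["t"],s["camera_matrix"]; D=s["depth"]
    v,u=np.mgrid[:D.shape[0],:D.shape[1]]
    P=np.stack([(u-K[0,2])/K[0,0]*D,(v-K[1,2])/K[1,1]*D,D],-1)
    return (P-t)@R
def proj(s,X):
    p=s["camera_matrix"]@(s["R"]@np.array(X)+s["t"]); return p[:2]/p[2]
def find(s,u0,v0,r,z,tol=.006,hue=None):
    P=pts(s); v,u=np.mgrid[:420,:560]
    m=(np.hypot(u-u0,v-v0)<r)&(abs(P[...,2]-z)<tol)&(s["depth"]>0)
    if hue:
        h=cv2.cvtColor(s["frame"],cv2.COLOR_BGR2HSV); m&=(abs(h[...,0].astype(int)-hue)<12)&(h[...,1]>100)
    (cu,cv_),rad=cv2.minEnclosingCircle(np.argwhere(m)[:,::-1].astype(np.float32))
    return m.sum(),(cu,cv_,rad),P[m].mean(0),ray(s,cu,cv_,z)
E
python3 - <<'E'
from h import *
np.set_printoptions(precision=4,suppress=True)
T=dict(np.load("top0.npz"));S=dict(np.load("scene0.npz"))
for n,s,L in(("top",T,[(260,232),(329,201),(367,240)]),("scene",S,[(326,226),(250,206),(268,163)])):
    for (u,v),z,h in zip(L,(.06,.022,.044),(None,60,None)): print(n,find(s,u,v,14 if h else 11,z,hue=h))
E
```

```text
top (np.int64(74), (258.6428527832031, 231.64285278320312, 4.953968524932861), array([0.561 , 0.0929, 0.061 ]), array([0.5612, 0.0928, 0.06  ]))
top (np.int64(122), (328.3333435058594, 200.3333282470703, 6.871945381164551), array([ 0.668 , -0.1157,  0.0225]), array([ 0.6689, -0.1149,  0.022 ]))
top (np.int64(76), (366.1000061035156, 238.5, 5.124545574188232), array([ 0.5518, -0.2263,  0.0448]), array([ 0.5522, -0.2265,  0.044 ]))
scene (np.int64(85), (325.0, 227.5, 5.590270042419434), array([0.5591, 0.0968, 0.0584]), array([0.5614, 0.0993, 0.06  ]))
scene (np.int64(141), (250.0, 204.0, 7.280210018157959), array([ 0.6679, -0.1086,  0.0203]), array([ 0.6685, -0.1074,  0.022 ]))
scene (np.int64(76), (268.0, 163.0, 10.816754341125488), array([ 0.5517, -0.2181,  0.0422]), array([ 0.5495, -0.2197,  0.044 ]))
```

>>> jog_arm(
  rows=[
    [[0,0,0],[-472,-308,0],0],
    [[0,0,0],[-472,-308,0],0],
    [[0,0,0],[-472,-308,0],0],
    [[0,0,0],[-472,-308,0],0],
    [[0,0,0],[-472,-308,0],0],
    [[0,0,0],[-472,-308,0],0],
    [[0,0,0],[-472,-308,0],0],
    [[0,0,0],[-472,-308,0],0],
  ],
)

```text
time_s: 1.1
position: [0.5269, 0.1465, 0.2497]
tcp_rot: [-0.0, 0.21, 0.978, 0.0]
contact_force: [0.3, 0.9, 0.3]
opening: 0.001
finger_force: 0.0
```

>>> jog_arm(
  rows=[
    [[0,0,0],[-53,-35,0],0],
    [[0,0,0],[-53,-35,0],0],
    [[0,0,0],[-53,-35,0],0],
    [[0,0,0],[-53,-35,0],0],
  ],
)

```text
time_s: 1.6
position: [0.5595, 0.096, 0.2498]
tcp_rot: [-0.0, 0.209, 0.978, 0.0]
contact_force: [0.2, 0.1, -0.2]
opening: 0.0
finger_force: 0.0
```

Run:
```python
from station import bot
from h import *
np.set_printoptions(precision=4,suppress=True)
s=bot.snapshot("wrist"); cv2.imwrite("pics/w1.png",s["frame"]); np.savez("w1.npz",**s)
o=bot.observe();print(o["position"],o["tcp_rot"]); print(-s["R"].T@s["t"])
print(proj(s,o["position"]-[0,0,.019]),proj(s,[.561,.095,.06]))
```

```text
[0.5596 0.0961 0.2499] [-0.0002  0.2093  0.9778  0.    ]
[0.4992 0.1249 0.3732]
[277.0778 270.7511] [278.6621 189.1646]
```

View pics/w1.png

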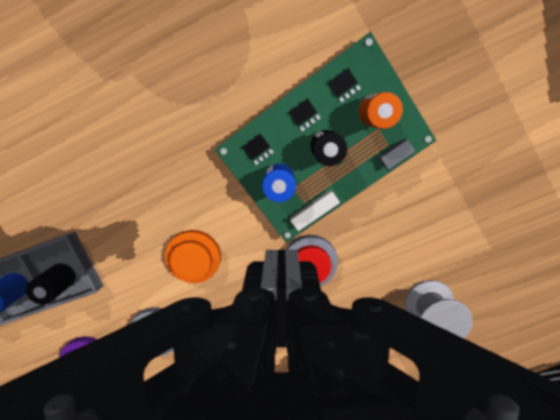

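Run:
```python
from h import *
np.set_printoptions(precision=4,suppress=True)
s=dict(np.load("w1.npz")); P=pts(s)
print(find(s,279,186,22,.06)); 
for r in range(246,275,3): print(r,P[r,277],P[r,286])
print(P[186,279],ray(s,279,186.5,.06))
```

```text
(np.int64(867), (279.12738037109375, 184.81846618652344, 16.974552154541016), array([0.558 , 0.0967, 0.0595]), array([0.5576, 0.097 , 0.06  ]))
246 [0.4992 0.1249 0.3732] [0.6345 0.0704 0.0001]
249 [ 0.6345  0.0595 -0.0022] [0.6366 0.0694 0.003 ]
252 [0.5497 0.1005 0.2364] [0.5506 0.1041 0.2379]
255 [0.5494 0.1007 0.2404] [0.5508 0.104  0.2404]
258 [0.5494 0.1007 0.2432] [0.5505 0.104  0.244 ]
261 [0.5492 0.1009 0.2467] [0.5503 0.1041 0.2474]
264 [0.5496 0.1007 0.2484] [0.5507 0.1039 0.249 ]
267 [0.5488 0.1011 0.253 ] [0.5504 0.104  0.2525]
270 [0.5494 0.1009 0.2543] [0.5508 0.1038 0.254 ]
273 [0.5491 0.1011 0.2575] [0.5507 0.1038 0.2567]
[0.5584 0.0965 0.0606] [0.5589 0.0963 0.06  ]
```

The wrist view shows the blue board capacitor's disc at (279,186), directly under the tool, and the shut fingertips at (281,250). Going down now.

>>> jog_arm(
  rows=[
    [[0,0,0],[0,0,45],0],
    [[0,0,0],[0,0,90],0],
    [[0,0,0],[0,0,125],0],
    [[0,0,0],[0,0,141],0],
    [[0,0,0],[0,0,141],0],
    [[0,0,0],[0,0,141],0],
    [[0,0,0],[0,0,141],0],
    [[0,0,0],[0,0,141],0],
  ],
)

```text
time_s: 2.65
position: [0.561, 0.0947, 0.1102]
tcp_rot: [0.001, 0.21, 0.978, 0.0]
contact_force: [-0.9, -0.1, 0.6]
opening: 0.001
finger_force: 0.0
```

Run:
```python
from station import bot
from h import *
np.set_printoptions(precision=4,suppress=True)
s=bot.snapshot("wrist"); P=pts(s); print(bot.observe()["position"],find(s,*proj(s,[.5595,.096,.06]),35,.06))
s=bot.snapshot("scene"); c=s["frame"][150:290,230:420]; cv2.imwrite("pics/s1.png",cv2.resize(c,None,fx=4,fy=4))
```

```text
[0.5608 0.0947 0.1099] (np.int64(2111), (278.3125, 235.6875, 29.05083656311035), array([0.5553, 0.0975, 0.0594]), array([0.557, 0.097, 0.06 ]))
```

View pics/s1.png

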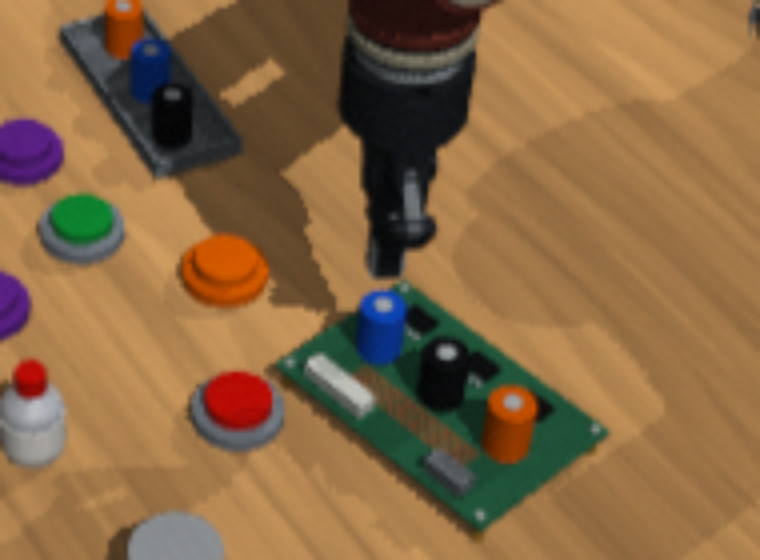

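The zoomed scene view shows the fingers hanging straight down over the blue board capacitor (crop pixel 383,300), tips about 3 cm above it. I'll nudge 2 mm and hold.

>>> jog_arm(
  rows=[
    [[0,0,0],[2,0,0],0],
    [[0,0,0],[2,0,0],0],
    [[0,0,0],[2,0,0],0],
    [[0,0,0],[2,0,0],0],
    [[0,0,0],[2,0,0],0],
    [[0,0,0],[2,0,0],0],
    [[0,0,0],[2,0,0],0],
    [[0,0,0],[2,0,0],0],
  ],
)

```text
time_s: 3.75
position: [0.5584, 0.0956, 0.109]
tcp_rot: [-0.0, 0.21, 0.978, -0.0]
contact_force: [0.7, -0.0, 0.0]
opening: 0.003
finger_force: 0.0
```

>>> jog_arm(
  rows=[
    [[0,0,0],[0,0,0],0],
    [[0,0,0],[0,0,0],0],
    [[0,0,0],[0,0,0],0],
    [[0,0,0],[0,0,0],0],
    [[0,0,0],[0,0,0],0],
    [[0,0,0],[0,0,0],0],
    [[0,0,0],[0,0,0],0],
    [[0,0,0],[0,0,0],0],
  ],
)

```text
time_s: 4.75
position: [0.5584, 0.0956, 0.109]
tcp_rot: [0.0, 0.21, 0.978, -0.0]
contact_force: [-0.1, -0.3, -0.5]
opening: -0.001
finger_force: 0.0
```

>>> jog_arm(
  rows=[
    [[0,0,0],[0,0,0],0],
    [[0,0,0],[0,0,0],0],
    [[0,0,0],[0,0,0],0],
    [[0,0,0],[0,0,0],0],
    [[0,0,0],[0,0,0],0],
    [[0,0,0],[0,0,0],0],
  ],
)

```text
time_s: 5.5
position: [0.5584, 0.0956, 0.109]
tcp_rot: [0.0, 0.21, 0.978, 0.0]
contact_force: [-0.9, -0.1, -0.4]
opening: -0.001
finger_force: 0.0
```

>>> jog_arm(
  rows=[
    [[0,0,0],[0,0,0],0],
    [[0,0,0],[0,0,0],0],
    [[0,0,0],[0,0,0],0],
    [[0,0,0],[0,0,-50],0],
    [[0,0,0],[0,0,-90],0],
    [[0,0,0],[-40,-30,-90],0],
    [[0,0,0],[-85,-65,-90],0],
    [[0,0,0],[-130,-100,-90],0],
  ],
)

```text
time_s: 6.5
position: [0.6365, -0.0504, 0.1994]
tcp_rot: [0.0, 0.21, 0.978, 0.0]
contact_force: [0.2, 0.9, 0.1]
opening: -0.003
finger_force: 0.0
```

>>> jog_arm(
  rows=[
    [[0,0,0],[-40,-30,0],0],
    [[0,0,0],[-56,-44,0],0],
    [[0,0,0],[-56,-44,0],0],
    [[0,0,0],[-56,-44,0],0],
  ],
)

```text
time_s: 7.0
position: [0.6682, -0.1108, 0.1988]
tcp_rot: [-0.0, 0.21, 0.978, 0.0]
contact_force: [-0.6, -0.1, -0.0]
opening: -0.002
finger_force: 0.0
```

Run:
```python
from station import bot
from h import *
np.set_printoptions(precision=4,suppress=True)
s=bot.snapshot("wrist"); cv2.imwrite("pics/w2.png",s["frame"]); print(bot.observe()["position"])
p=proj(s,[.668,-.112,.022]); print(p,find(s,*p,60,.022,hue=60)); p=proj(s,[.552,-.223,.044]); print(p)
```

```text
[ 0.6683 -0.1105  0.1989]
[277.389  190.8548] (np.int64(1937), (278.1410217285156, 187.94444274902344, 24.9730224609375), array([ 0.6663, -0.1104,  0.0214]), array([ 0.666 , -0.1104,  0.022 ]))
[ 77.8231 118.2414]
```

View pics/w2.png

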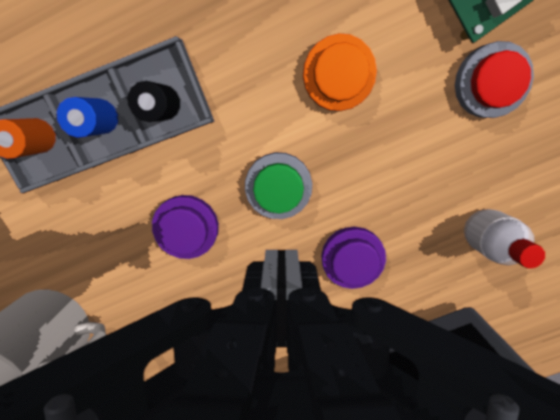

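The wrist view shows the green button at (278,188), under the tool, and the blue spare's disc at (76,117), both where predicted.

>>> jog_arm(
  rows=[
    [[0,0,0],[2,0,45],0],
    [[0,0,0],[2,0,90],0],
    [[0,0,0],[2,0,125],0],
    [[0,0,0],[2,0,145],0],
    [[0,0,0],[2,0,152],0],
    [[0,0,0],[2,0,152],0],
    [[0,0,0],[2,0,152],0],
  ],
)

```text
time_s: 7.92
position: [0.6682, -0.1117, 0.0491]
tcp_rot: [0.002, 0.21, 0.978, -0.0]
contact_force: [0.4, 0.2, -0.8]
opening: -0.001
finger_force: 0.0
```

>>> jog_arm(
  rows=[
    [[0,0,0],[0,0,4],0],
    [[0,0,0],[0,0,7],0],
    [[0,0,0],[0,0,9],0],
    [[0,0,0],[0,0,9],0],
  ],
)

```text
time_s: 8.43
position: [0.6673, -0.1115, 0.0384]
tcp_rot: [0.0, 0.21, 0.978, -0.0]
contact_force: [-0.6, 0.3, 3.8]
opening: 0.001
finger_force: 1.3
```

>>> jog_arm(
  rows=[
    [[0,0,0],[0,0,2],0],
    [[0,0,0],[0,0,4],0],
    [[0,0,0],[0,0,4],0],
    [[0,0,0],[0,0,4],0],
  ],
)

```text
time_s: 8.93
position: [0.6673, -0.1115, 0.0348]
tcp_rot: [0.0, 0.21, 0.978, -0.0]
contact_force: [-1.0, 0.1, 5.9]
opening: -0.001
finger_force: 2.9
```

>>> jog_arm(
  rows=[
    [[0,0,0],[0,0,1],0],
    [[0,0,0],[0,0,1],0],
    [[0,0,0],[0,0,1],0],
  ],
)

```text
time_s: 9.3
position: [0.6673, -0.1115, 0.0347]
tcp_rot: [0.0, 0.21, 0.978, -0.0]
contact_force: [-4.0, 0.9, 10.4]
opening: 0.001
finger_force: 5.1
```

Force rises with no further travel, so the button is fully down. Releasing and moving on to the tray.

>>> jog_arm(
  rows=[
    [[0,0,0],[0,0,-10],0],
    [[0,0,0],[0,0,-50],0],
    [[0,0,0],[0,0,-100],0],
    [[0,0,0],[0,0,-150],0],
    [[0,0,0],[20,-50,-165],0],
    [[0,0,0],[40,-100,-165],0],
    [[0,0,0],[55,-137,-165],0],
    [[0,0,0],[60,-149,-165],0],
  ],
)

```text
time_s: 10.3
position: [0.5493, -0.2234, 0.1973]
tcp_rot: [-0.001, 0.211, 0.977, 0.0]
contact_force: [0.4, -1.0, -0.9]
opening: 0.002
finger_force: 0.0
```

>>> jog_arm(
  rows=[
    [[0,0,0],[0,0,0],0],
    [[0,0,0],[0,0,0],0],
  ],
)

```text
time_s: 10.55
position: [0.5517, -0.2217, 0.1978]
tcp_rot: [-0.0, 0.21, 0.978, 0.0]
contact_force: [-0.3, 0.3, 0.1]
opening: 0.001
finger_force: 0.0
```

Run:
```python
from station import bot
from h import *
np.set_printoptions(precision=4,suppress=True)
s=bot.snapshot("wrist"); cv2.imwrite("pics/w3.png",s["frame"]); print(bot.observe()["position"])
p=proj(s,[.552,-.223,.044]); print(p,find(s,*p,26,.044))
p=proj(s,[.667,-.111,.022]); print(p,find(s,*p,60,.022,hue=60))
```

```text
[ 0.5517 -0.2216  0.1979]
[277.3238 197.7685] (np.int64(1088), (275.4208068847656, 195.45050048828125, 18.759737014770508), array([ 0.5499, -0.2236,  0.0435]), array([ 0.5497, -0.2236,  0.044 ]))
[445.2806 256.3783] (np.int64(1751), (443.3058166503906, 254.0485382080078, 25.023941040039062), array([ 0.6649, -0.1116,  0.0213]), array([ 0.6641, -0.1119,  0.022 ]))
```

View pics/w3.png

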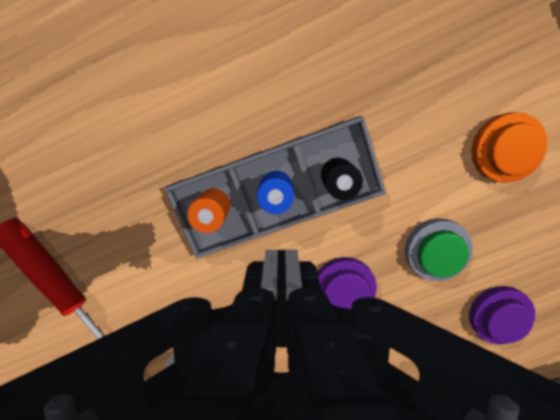

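The wrist view shows the blue spare at (275,196), in the middle pocket below the tool. The green button at (445,255) has sprung back up.

>>> jog_arm(
  rows=[
    [[0,0,0],[1,-2,40],0],
    [[0,0,0],[1,-2,80],0],
    [[0,0,0],[1,-2,98],0],
    [[0,0,0],[1,-2,105],0],
    [[0,0,0],[1,-2,105],0],
    [[0,0,0],[1,-2,105],0],
    [[0,0,0],[1,-2,105],0],
    [[0,0,0],[1,-2,105],0],
  ],
)

```text
time_s: 11.6
position: [0.5496, -0.2242, 0.0938]
tcp_rot: [0.001, 0.21, 0.978, -0.0]
contact_force: [0.6, 0.1, -0.5]
opening: 0.001
finger_force: 0.0
```

>>> jog_arm(
  rows=[
    [[0,0,0],[0,0,0],0],
    [[0,0,0],[0,0,0],0],
    [[0,0,0],[0,0,0],0],
    [[0,0,0],[0,0,0],0],
    [[0,0,0],[0,0,0],0],
    [[0,0,0],[0,0,0],0],
    [[0,0,0],[0,0,0],0],
    [[0,0,0],[0,0,0],0],
  ],
)

```text
time_s: 12.6
position: [0.5493, -0.2239, 0.093]
tcp_rot: [0.0, 0.21, 0.978, -0.0]
contact_force: [-0.4, -0.4, -0.7]
opening: -0.003
finger_force: 0.0
```

>>> jog_arm(
  rows=[
    [[0,0,0],[0,0,0],0],
    [[0,0,0],[0,0,0],0],
    [[0,0,0],[0,0,0],0],
    [[0,0,0],[0,0,0],0],
    [[0,0,0],[0,0,0],0],
    [[0,0,0],[0,0,0],0],
    [[0,0,0],[0,0,0],0],
    [[0,0,0],[0,0,0],0],
  ],
)

```text
time_s: 13.6
position: [0.5492, -0.2239, 0.093]
tcp_rot: [-0.0, 0.21, 0.978, -0.0]
contact_force: [0.4, 0.2, 0.1]
opening: -0.002
finger_force: 0.0
```

>>> jog_arm(
  rows=[
    [[0,0,0],[0,0,0],0],
    [[0,0,0],[0,0,0],0],
    [[0,0,0],[0,0,0],0],
    [[0,0,0],[0,0,0],0],
    [[0,0,0],[0,0,0],0],
    [[0,0,0],[0,0,0],0],
  ],
)

```text
time_s: 14.35
position: [0.5492, -0.2239, 0.093]
tcp_rot: [-0.0, 0.21, 0.978, 0.0]
contact_force: [-0.2, 0.0, -0.6]
opening: -0.004
finger_force: 0.0
```

Run:
```python
from station import bot
import cv2
s=bot.snapshot("scene"); cv2.imwrite("pics/s2.png",cv2.resize(s["frame"][60:260,160:400],None,fx=3,fy=3)); print(bot.observe()["position"])
```

```text
[ 0.54922537 -0.22393319  0.09300705]
```

View pics/s2.png

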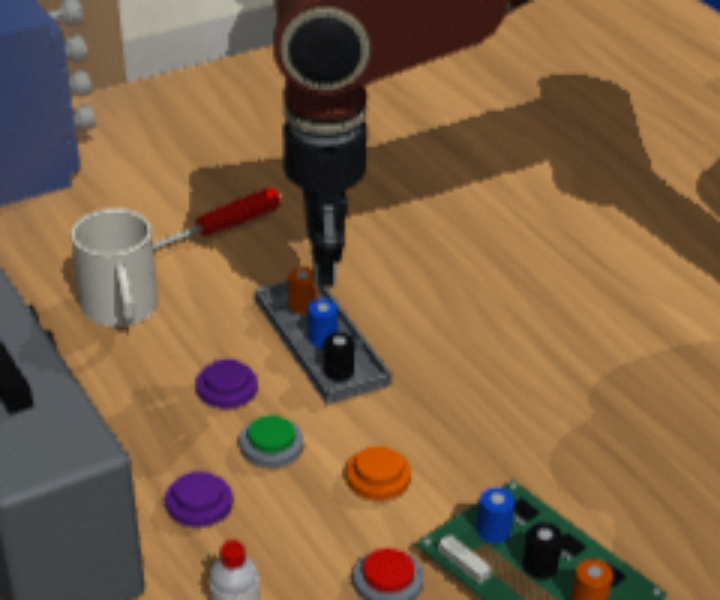

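The view shows the fingertips (325,283) just above the blue spare (322,308), with the button up and nothing else moved.

```bash
python3 -c "
from station import bot
print(bot.hand_in())"
```

```text
the job is handed in; nothing more can be done
None
```

I pointed at the blue board capacitor for over two seconds, pressed the green button fully down and let it spring back, then pointed at the blue spare for over two seconds; the job is handed in with the arm still pointing there, after about 14 s, touching nothing but the green button (no verdict was returned).

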